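# Load a sealant cartridge into a ratchet gun

## Robot

A 6-joint arm with a two-finger parallel gripper is mounted at the origin on the work surface. World frame = base frame: x ahead of the robot, y to its left, z up, the work surface at z = 0. Lengths are in m, angles in rad, forces in N, time in s.
With the tool pointing down it reaches from about 0.35 to 0.775 m from the base axis. Payload 7.3 kg.
Tool frame: the origin (TCP) lies midway between the tips of the shut fingers; the grasp point (between the pads) lies 19 mm behind it (robot.grip_depth is the z of the grasp point in the tool frame, in m); z points along the fingers, y is the line along which they close (so a half turn about z gives the same grasp; the last joint's range is limited). The gripper opens to 92 mm and grips with 3 to 60 N. Pads are 19 mm wide; open, the fingers measure 130 mm over their backs; the gripper's body (75 mm by 190 mm) begins 47 mm behind the grasp point.
Start: joints at [1.147, 0.342, 1.524, -0, 1.275, -0.146], TCP at [0.144, 0.505, 0.227] pointing down, gripper open.
Joint ranges: [-2.53, 2.53], [-0.77, 2.02], [0.04, 2.7], [-1, 4.14], [0.28, 2.66], [-3.11, 3.11]. Speed limits (rad/s): [2.57, 2.57, 3.14, 3.14, 3.14, 3.14].

## Interface

Orientations are given as [roll, pitch, yaw] about the fixed x, y, z axes, in that order (R = Rz(yaw) Ry(pitch) Rx(roll)).
In Python, from cell import robot, viewer gives the robot as it stands.
- The arm moves only by the tool step_arm, never from a script. Its argument "increments" is a list of rows, each an object with "delta_pos": the shift along the tool's x, y, z in cm, a list of three; "dr": the turn, a rotation vector about the tool's x, y, z in degrees, a list of three; "fingers": the closure, from -1 (fully open) to 1 (shut), so that 0 is half open. In form: [{"delta_pos": [tx, ty, tz], "dr": [wx, wy, wz], "fingers": fingers}, ...]. A call has exactly 5 rows; each row is the pose to reach, as a shift and turn from the pose commanded when the call began, along the tool's axes at that moment; what a row does not reach only later rows make up. A row lasts 1/8 s, in which the tool goes at most 62.5 mm and 10.7 degrees, less where a joint would pass 70% of its speed; a pose out of reach is approached as far as the arm can. A call with a gripper value outside its range is refused whole. The fingers move at their own pace and stop on an object; "newtons" is the grip in N (left out, the last holds). Time passes only in rows, so rows that repeat a pose let the fingers close, or fill a call up. It gives the time, the measured TCP pose, the force, the opening and the grip force at its end, in the units of the state.
- robot.observe(): the state, without advancing time (a new reading comes with each control period).
- viewer.read_camera(name): name is "side" or "top" or "wrist"; returns the picture (480x640x3 uint8, red, green, blue); there is no depth.
- viewer.camera_params(name): a dict with "K" (3x3 intrinsics, pixels), "T" (4x4, takes a point from camera to world coordinates). Camera axes: x right, y down, z forward; pixel columns grow to the right and rows downward; lengths in m; the calibration is good to about 2 mm. The wrist camera is an equidistant fisheye: a pixel r from the principal point sees the ray r / f radians off the axis. A picture is of the moment at which its call begins: read the wrist's pose just before it. camera_params takes no time and is no camera call; for the wrist camera it gives the pose at the moment of the call.
- robot.hand_in(): hands the job in; it is judged then, once.
The state is a dict: "time": time; "qpos": joint angles; "qvel": joint speeds; "joint_efforts": joint torques, N m; "tool_pos": TCP position; "tool_rot": TCP orientation; "contact_force": force on the tool from outside, world axes, zero at the start; "torque": the same for the moment, N m; "opening": finger opening in m; "grip_force": force on a finger pad.
Only numpy, scipy, OpenCV 4.12 (cv2) and the standard library are available. Lean on these libraries where they do the work, as an engineer would, in place of code of your own. Each camera call takes 0.05 s, during which the arm holds its last target. There are 200 camera calls.

## Task

Load the sealant gun in the vice with the white cartridge: flip the red catch right back so it stays up, draw the toothed rod all the way out, and set the white cartridge down in the cradle with its nozzle out through the front slot, without dropping it. Then push the rod in until its plate holds the cartridge up against the front plate, and drop the catch back onto the teeth. Leave the brown cartridge and the other things on the bench where they are.

Things in the scene. Friction and masses are not known exactly. Their poses are not given: they have to be found in the camera images.
- cradle (a point): Centre of a fully home cartridge body (front end against the front plate) in the gun, on the barrel axis. x points along the barrel to the front, z up. The gun, an orange frame clamped by its black handle in a blue bench vice, cannot move; its axis is level, 210 mm above the bench. The cradle is a shallow open trough: its sides end 14 mm below the axis, 22 mm either side
- front (a point): Centre of the inner face of the front plate, on the barrel axis, 107.5 mm ahead of cradle; axes as cradle. The plate is 57 mm wide, its top 16 mm above the axis, with a nozzle slot 24 mm wide, open at the top. The rear plate is a 54 mm disc 243 mm behind this point. With the rod fully out, 237 mm are free between plunger and front plate for a 215 mm body
- pivot (a point): Hinge pin of the catch, on the gun, 20 mm above the barrel axis and 200.5 mm behind cradle; axes as cradle. The orange cheeks that carry it reach 6 mm above the pin; nothing else of the gun stands higher than 8 mm above the pin, but for the catch and the rod's hook
- catch (a joint): Angle of the catch, a drop pawl of dark steel with a red thumb tab. 0 = fully down; resting in or on the teeth it reads 0 to 0.2 and lets the rod go in but not out. It grows to 1.1 as the tab is pushed to the rear. Its own weight drops it shut below about 0.5 and lays it right back, where it stays, above about 0.75. Takes under 2 N
- tab (a point): Middle of the catch's red thumb tab, a plate 22 mm wide (across the gun), 24 mm high, 5 mm thick, 27 mm from the hinge pin; the tab's end is 39 mm from the pin. Catch down: the tab leans 20 degrees to the front from upright; catch laid back: 43 degrees to the rear
- rod (a joint): How far the toothed rod is drawn out to the rear, in m: 0 = fully in, 0.225 = fully out against its stop. Slides with about 3 N of friction. About 0.203 when the plunger touches a cartridge that is fully home
- hook (a point): Grip point on the upright pull hook at the rear end of the rod: a round steel bar 8 mm thick that stands 50 mm up from the rod's axis; this point is 28 mm above the rod's axis (which is the barrel axis) and moves with the rod. The rod below is 9 mm wide and 8 mm high; axes as cradle
- plunger (a point): Centre of the front face of the rod's plunger, a dark steel disc 43 mm across; axes as cradle
- white (a point): Centre of the body of the white cartridge with a blue band: a rigid cylinder 50 mm across, 215 mm long, 0.3 to 0.5 kg, with a 17 mm neck and tapering nozzle, 72 mm long. x points along its axis to the nozzle. It lies level in a lane of a grey tray (rim 18 mm high), its axis 29 mm above the bench; rubber ribs 6 mm high chock it on either side
- white_tail (a point): Centre of the white cartridge's flat tail end, 107.5 mm behind its centre
- white_nozzle (a point): Tip of the white cartridge's nozzle, 179.5 mm ahead of its centre
- brown (a point): Centre of the dark brown cartridge with a yellow band, same shape, in the other lane of the tray, 100 mm from the white one. Leave it
- jug: Cream ceramic jug with brushes in it, 116 mm across, 150 mm high (brushes to 255 mm); origin under its centre. Leave it
- drill: Hand drill with wooden grip, lying, 300 mm long, 75 mm high; origin under its gear wheel. Leave it
- square: Flat steel carpenter's square, arms 300 mm and 150 mm, 5 mm thick; origin at its corner. Leave it
- tape_roll: Yellow roll of tape lying flat, 104 mm across, 25 mm high; origin under its centre. Leave it
- screw_tin: Open metal tin, about 76 mm across, 55 mm high; origin under its centre. Leave it
- scraper: Spatula with wooden handle, 200 mm long, lying; origin under its middle. Leave it

How it is judged:
By the outcome, as a careful person would: the job done as asked, in the order asked, and still so for the second after the job is handed in, with the robot touching nothing.
It also fails if it takes over 72 s, if anything falls off the work surface, if the arm or the gripper's body presses on something with over 40 N, if the wrist force passes 120 N, or if a joint passes its speed limit or range.

## Working session

There is one attempt and no reset: what is moved stays moved. The work goes in short steps, Python scripts to look and compute and a tool call to move; the robot and the scene stay as the last step left them, time stands still between calls to the robot, and variables do not carry over. Pictures are saved under pics/ and viewed, at most 10 in all, crops included, and the job is handed in when it is done.

Besides the shell and the picture viewer there is one more tool, called after "Request:" as name(argument=value, ...) on one line, values as JSON. step_arm: Moves the arm, as the interface text tells. Its arguments: {"type":"object","properties":{"increments":{"type":"array"},"newtons":{"type":"number"}},"required":["increments"]}

```bash
mkdir -p pics; ls; cat > h.py <<'E'
import numpy as np, cv2
from scipy.spatial.transform import Rotation as R
from cell import robot, viewer
def snap(n,f):
    P=viewer.camera_params(n); im=viewer.read_camera(n)
    cv2.imwrite(f'pics/{f}.png',im[:,:,::-1]); np.savez(f'pics/{f}.npz',K=P['K'],T=P['T'],im=im); return P,im
def ray(f,u,v,fish=False):
    d=np.load(f'pics/{f}.npz');K,T=d['K'],d['T']
    x=(u-K[0,2])/K[0,0];y=(v-K[1,2])/K[1,1]
    if fish:
        r=np.hypot(x,y);s=np.sin(r)/max(r,1e-9);c=np.array([x*s,y*s,np.cos(r)])
    else: c=np.array([x,y,1])
    return T[:3,3],T[:3,:3]@c
def atz(f,u,v,z,fish=False):
    o,d=ray(f,u,v,fish);return o+d*(z-o[2])/d[2]
def proj(f,p):
    d=np.load(f'pics/{f}.npz');K,T=d['K'],d['T']
    c=T[:3,:3].T@(np.array(p)-T[:3,3]);q=K@c;return q[:2]/q[2]
def delta(pos,rpy=None,cur=None):
    s=robot.observe(); Rc=R.from_euler('xyz',s['tool_rot'])
    dp=Rc.inv().apply(np.array(pos)-s['tool_pos'])*100
    dr=np.zeros(3) if rpy is None else (Rc.inv()*R.from_euler('xyz',rpy)).as_rotvec(degrees=True)
    return dp.round(2),dr.round(2)
E
python3 - <<'E'
from h import *
for n in('top','side'):
    P,im=snap(n,n+'0');print(n,P['K'].round(1).tolist(),P['T'].round(3).tolist())
print(robot.observe(),robot.grip_depth)
E
```

```text
pics
top [[593.6, 0.0, 314.7], [0.0, 593.6, 224.6], [0.0, 0.0, 1.0]] [[0.021, -0.999, 0.05, 0.472], [-1.0, -0.021, 0.014, 0.022], [-0.013, -0.051, -0.999, 1.62], [0.0, 0.0, 0.0, 1.0]]
side [[480.8, 0.0, 315.0], [0.0, 480.8, 232.4], [0.0, 0.0, 1.0]] [[-0.995, -0.057, 0.087, 0.464], [-0.104, 0.501, -0.859, 1.144], [0.005, -0.864, -0.504, 0.805], [0.0, 0.0, 0.0, 1.0]]
{'time': 0.1, 'qpos': array([ 1.14697499e+00,  3.42638148e-01,  1.52491016e+00,  1.90559700e-05,
        1.27538902e+00, -1.46025030e-01]), 'qvel': array([ 0.00036329, -0.00058849, -0.0017327 ,  0.00038893, -0.00137357,
       -0.0018767 ]), 'joint_efforts': array([ 1.93827822e-03, -4.32003057e+01, -2.44695801e+01,  7.20284041e-02,
        5.27072826e-02, -3.15952730e-05]), 'tool_pos': array([0.14381298, 0.50455066, 0.22612614]), 'tool_rot': array([-3.14026494e+00, -2.13688295e-04,  2.86379064e+00]), 'contact_force': array([-0.7293482 ,  1.07766861,  0.21914593]), 'torque': array([-8.73861395e-05,  3.55980351e-02, -6.92228945e-02]), 'grip_force': 0.0, 'opening': 0.09180575818358401} -0.0188
```

View pics/top0.png

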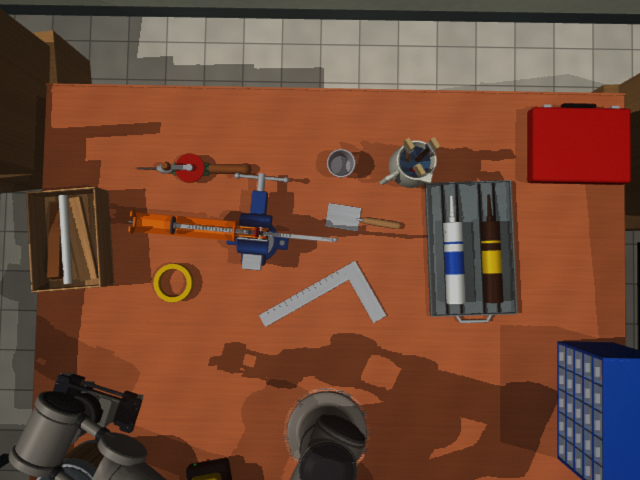

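View pics/side0.png

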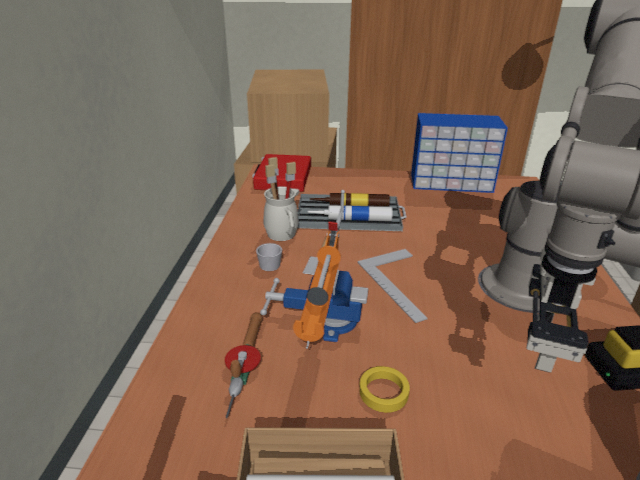

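The top view shows the gun with its front at about (135,222) and its hook at about (335,240). The white cartridge runs from (451,200) to (456,303). I'll enlarge both.

```bash
python3 - <<'E'
from h import *
a=np.load('pics/top0.npz')['im'][:,:,::-1]; b=np.load('pics/side0.npz')['im'][:,:,::-1]
c=cv2.resize(a[195:275,120:345],None,fx=3.5,fy=3.5,interpolation=cv2.INTER_CUBIC) #787x280
d=cv2.resize(a[175:320,425:520],None,fx=2.1,fy=2.1,interpolation=cv2.INTER_CUBIC) #200x305
e=cv2.resize(b[185:355,270:400],None,fx=1.8,fy=1.8,interpolation=cv2.INTER_CUBIC) #234x306
f=cv2.resize(b[190:270,300:420],None,fx=2.8,fy=2.8,interpolation=cv2.INTER_CUBIC)
o=np.zeros((590,800,3),np.uint8); o[:c.shape[0],:c.shape[1]]=c
for im,x in((d,0),(e,205),(f,445)):o[282:282+im.shape[0],x:x+im.shape[1]]=im
cv2.imwrite('pics/crop0.png',o)
E
```

```text
(no output)
```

View pics/crop0.png

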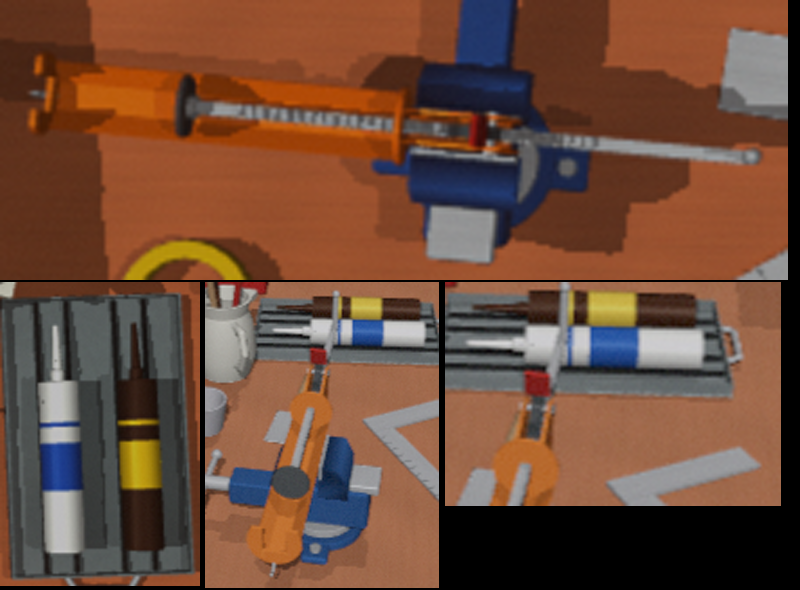

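```bash
python3 - <<'E'
from h import *
C=lambda x,y:(x/3.5+120,y/3.5+195)
D=lambda x,y:(x/2.1+425,(y-282)/2.1+175)
pts={}
for n,uv,z in(('frontplate',C(47,93),.222),('plunger',C(182,105),.21),('rear',C(403,127),.225),('tab',C(479,130),.255),('hooktop',C(752,156),.26),('nozzle',D(56,328),.029),('shoulder',D(59,381),.05),('tail',D(64,551),.05),('browntail',D(141,550),.05)):
    p=atz('top0',*uv,z);pts[n]=p;print(n,p.round(4))
a=pts['frontplate'];b=pts['hooktop'];d=a-b;print('gun yaw',np.degrees(np.arctan2(d[1],d[0])), np.linalg.norm((a-pts['rear'])[:2]),'frontplate-plunger',np.linalg.norm((a-pts['plunger'])[:2]))
d=pts['shoulder']-pts['tail'];print('white yaw',np.degrees(np.arctan2(d[1],d[0])),np.linalg.norm(d[:2]))
d=pts['nozzle']-pts['tail'];print('white yaw',np.degrees(np.arctan2(d[1],d[0])),np.linalg.norm(d[:2]))
for n in('frontplate','tab','hooktop'):print(n,proj('side0',pts[n]))
P,im=viewer.camera_params('wrist'),0;print(P['K'],P['T'].round(3))
E
```

```text
frontplate [0.5409 0.4703 0.222 ]
plunger [0.5352 0.3815 0.21  ]
rear [0.5228 0.228  0.225 ]
tab [0.5208 0.1734 0.255 ]
hooktop [ 0.5074 -0.0064  0.26  ]
nozzle [ 0.6344 -0.322   0.029 ]
shoulder [ 0.5654 -0.3219  0.05  ]
tail [ 0.3529 -0.3302  0.05  ]
browntail [ 0.3563 -0.426   0.05  ]
gun yaw 85.9776886829404 0.2429773533690878 frontplate-plunger 0.0889884533983898
white yaw 2.232317846540205 0.21265578853243655
white yaw 1.6608098937445799 0.28156872477822953
frontplate [309.46604844 321.07859026]
tab [332.60426464 226.43348247]
hooktop [342.68145014 191.62491658]
[[371.64829954   0.         319.07333693]
 [  0.         371.64829954 241.02410849]
 [  0.           0.           1.        ]] [[ 0.275  0.931  0.239  0.081]
 [ 0.961 -0.266 -0.068  0.523]
 [ 0.     0.248 -0.969  0.383]
 [ 0.     0.     0.     1.   ]]
```

```bash
cat >> h.py <<'E'
def plan(*poses,start=None):
    "deltas (cm,deg) per call for a chain of (pos,yaw_deg) poses, tool down"
    s=robot.observe(); p0=np.array(s['tool_pos']);R0=R.from_euler('xyz',s['tool_rot'])
    if start: p0=np.array(start[0]);R0=R.from_euler('xyz',[np.pi,0,np.radians(start[1])])
    for p,y in poses:
        p=np.array(p);R1=R.from_euler('xyz',[np.pi,0,np.radians(y)])
        print((R0.inv().apply(p-p0)*100).round(2).tolist(),(R0.inv()*R1).as_rotvec(degrees=True).round(2).tolist())
        p0,R0=p,R1
def gun(a,z,lat=0,F=(.541,.4703),yaw=86.):
    "world point a m ahead of front, lat m to left of gun axis"
    t=np.radians(yaw);return np.array([F[0]+a*np.cos(t)-lat*np.sin(t),F[1]+a*np.sin(t)+lat*np.cos(t),z])
E
python3 - <<'E'
from h import *
print(gun(-.308+.06,.30))
plan(((.33,.36,.30),125),(gun(-.308+.06,.30),86))
E
```

```text
[0.52370039 0.22290412 0.3       ]
[-21.87, -8.8, -7.38] [-0.08, 0.01, 39.08]
[-22.34, 8.0, 0.0] [0.0, -0.0, 39.0]
```

Request:
step_arm(increments=[{"delta_pos":[-4.4,-1.8,-1.5],"dr":[0,0,8],"fingers":1},{"delta_pos":[-8.8,-3.5,-3],"dr":[0,0,16],"fingers":1},{"delta_pos":[-13,-5.3,-4.4],"dr":[0,0,24],"fingers":1},{"delta_pos":[-17.5,-7,-5.9],"dr":[0,0,32],"fingers":1},{"delta_pos":[-21.9,-8.8,-7.4],"dr":[0,0,39],"fingers":1}], newtons=30)

```text
time: 0.72
tool_pos: [0.3314, 0.359, 0.3009]
tool_rot: [-3.141, -0.0, 2.179]
contact_force: [0.3, 0.3, 0.2]
opening: 0.0467
grip_force: 0.0
```

Request:
step_arm(increments=[{"delta_pos":[-5.5,2,0],"dr":[0,0,10],"fingers":1},{"delta_pos":[-11,4,0],"dr":[0,0,20],"fingers":1},{"delta_pos":[-17,6,0],"dr":[0,0,30],"fingers":1},{"delta_pos":[-22.3,8,0],"dr":[0,0,39],"fingers":1},{"delta_pos":[-22.3,8,0],"dr":[0,0,39],"fingers":1}])

```text
time: 1.35
tool_pos: [0.5264, 0.2209, 0.2991]
tool_rot: [-3.14, 0.001, 1.497]
contact_force: [-0.6, -0.1, -0.0]
opening: 0.0009
grip_force: 0.0
```

```bash
python3 - <<'E'
from h import *
s=robot.observe();print(s['time'],s['tool_pos'],s['tool_rot'],s['opening'],s['qpos'])
snap('wrist','w1')
E
```

```text
1.35 [0.52642109 0.22090989 0.2991499 ] [-3.14008226e+00  1.20503160e-03  1.49657735e+00] 0.0008647993237861918 [ 2.63456122e-01  3.87388402e-01  1.25720043e+00 -6.38246353e-04
  1.49882816e+00  3.37722480e-01]
```

View pics/w1.png

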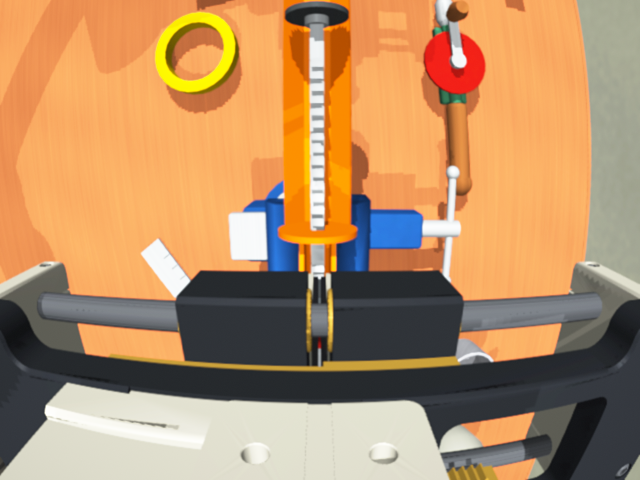

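The wrist view shows the gun axis running straight, from the plunger at (317,14) to the rear plate at (318,232). The rod is at (317,60) and (318,215). I'll check the axis with these.

```bash
python3 - <<'E'
from h import *
u=np.array([np.cos(np.radians(86)),np.sin(np.radians(86))]);F=np.array([.541,.4703])
for n,uv,z in(('rodA',(317,40),.214),('rodB',(317.5,120),.214),('rodC',(318,215),.214),('rear top',(317.5,230),.235),('plungertop',(317,5),.21),('tapeC',(196,52),.025)):
    p=atz('w1',*uv,z,True);d=p[:2]-F;print(n,p.round(4),'along',d@u,'lat',-d[0]*u[1]+d[1]*u[0])
plan((gun(-.308+.04,.30),86),(gun(-.308+.04,.247),86),(gun(-.308-.0025,.247),86),(gun(-.308+.02,.247),86),(gun(-.308+.02,.31),86))
E
```

```text
rodA [0.5366 0.3596 0.214 ] along -0.11074199260362154 lat -0.003359045001328439
rodB [0.5329 0.3055 0.214 ] along -0.1649154499476242 lat -0.0034162824985877194
rodC [0.5285 0.2433 0.214 ] along -0.22733828366201098 lat -0.0033988443210896616
rear top [0.5279 0.2378 0.235 ] along -0.23282350398280396 lat -0.0031172343345991418
plungertop [0.5386 0.3868 0.21  ] along -0.08345340913916273 lat -0.0034568529407006873
tapeC [0.3954 0.4205 0.025 ] along -0.05982409820523276 lat 0.14181025203417763
[-1.96, -0.11, -0.05] [-0.12, 0.03, -0.04]
[0.0, -0.0, 5.3] [0.0, 0.0, 0.0]
[-4.25, 0.0, 0.0] [0.0, 0.0, 0.0]
[2.25, -0.0, -0.0] [0.0, 0.0, 0.0]
[0.0, 0.0, -6.3] [0.0, 0.0, 0.0]
```

Request:
step_arm(increments=[{"delta_pos":[-2,0,0],"dr":[0,0,0],"fingers":1},{"delta_pos":[-2,0,2.5],"dr":[0,0,0],"fingers":1},{"delta_pos":[-2,0,5.2],"dr":[0,0,0],"fingers":1},{"delta_pos":[-2.2,0,5.2],"dr":[0,0,0],"fingers":1},{"delta_pos":[-2.6,0,5.2],"dr":[0,0,0],"fingers":1}])

```text
time: 2.02
tool_pos: [0.5222, 0.1979, 0.2502]
tool_rot: [3.14, -0.001, 1.504]
contact_force: [0.9, -0.1, -0.3]
opening: 0.0007
grip_force: 0.0
```

Request:
step_arm(increments=[{"delta_pos":[-0.8,0,0],"dr":[0,0,0],"fingers":1},{"delta_pos":[-1.6,0,0],"dr":[0,0,0],"fingers":1},{"delta_pos":[-2.4,0,0],"dr":[0,0,0],"fingers":1},{"delta_pos":[-3.1,0,0],"dr":[0,0,0],"fingers":1},{"delta_pos":[-3.6,0,0],"dr":[0,0,0],"fingers":1}])

```text
time: 2.65
tool_pos: [0.52, 0.1629, 0.2489]
tool_rot: [3.141, -0.004, 1.502]
contact_force: [1.6, 13.8, 0.9]
opening: 0.0007
grip_force: 5.3
```

```bash
python3 - <<'E'
from h import *
s=robot.observe();print(s['time'],s['tool_pos'],s['tool_rot'],s['contact_force'])
P,im=snap('side','s2');b=im[190:270,290:380,::-1]
P,im=snap('top','t2');c=im[195:275,220:340,::-1]
r=lambda x:cv2.resize(x,None,fx=3.3,fy=3.3,interpolation=cv2.INTER_CUBIC)
cv2.imwrite('pics/c2.png',np.hstack([r(b),r(c)]))
E
```

```text
2.65 [0.51997717 0.1628734  0.24890162] [ 3.14115538 -0.00371216  1.50211162] [ 1.58924848 13.80667668  0.90834827]
```

View pics/c2.png

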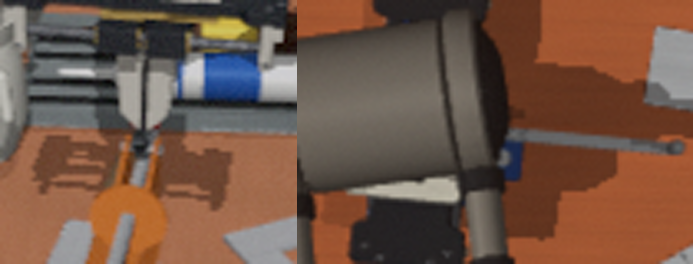

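The fingertips are at the tab and the force is 13.8 N, so the catch is at its back stop. Next I back off, rise and go above the hook.

```bash
python3 - <<'E'
from h import *
F=(.5428,.4704)
a=(np.array([.5074,-.0064])-F)@[np.cos(np.radians(86)),np.sin(np.radians(86))];print(a)
g=lambda a,z:gun(a,z,F=F)
plan((g(-.29,.25),86),(g(-.29,.312),86),(g(a,.30),86),(g(a,.228),86))
E
```

```text
-0.47810791833442623
[1.8, 0.13, -0.08] [0.05, -0.23, 0.08]
[0.0, 0.0, -6.2] [0.0, 0.0, 0.0]
[-18.81, 0.0, 1.2] [0.0, 0.0, 0.0]
[0.0, -0.0, 7.2] [0.0, 0.0, 0.0]
```

Request:
step_arm(increments=[{"delta_pos":[1,0.1,0],"dr":[0,0,0],"fingers":1},{"delta_pos":[2,0.1,0],"dr":[0,0,0],"fingers":1},{"delta_pos":[2,0.1,-3],"dr":[0,0,0],"fingers":1},{"delta_pos":[2,0.1,-6.5],"dr":[0,0,0],"fingers":1},{"delta_pos":[-1,0.1,-6.5],"dr":[0,0,0],"fingers":0.5}])

```text
time: 3.38
tool_pos: [0.5213, 0.1534, 0.3164]
tool_rot: [3.136, -0.001, 1.506]
contact_force: [0.4, 0.5, -0.7]
opening: 0.0065
grip_force: 0.0
```

Request:
step_arm(increments=[{"delta_pos":[-5,0,0],"dr":[0,0,0],"fingers":0},{"delta_pos":[-10,0,0],"dr":[0,0,0],"fingers":0},{"delta_pos":[-16,0,0],"dr":[0,0,0],"fingers":0},{"delta_pos":[-16,0,0.7],"dr":[0,0,0],"fingers":0},{"delta_pos":[-16,0,1.2],"dr":[0,0,0],"fingers":0}])

```text
time: 4.0
tool_pos: [0.5092, -0.0073, 0.3012]
tool_rot: [-3.141, -0.001, 1.502]
contact_force: [-0.6, 0.7, -0.3]
opening: 0.0458
grip_force: 0.0
```

```bash
python3 - <<'E'
from h import *
s=robot.observe();print(s['time'],s['tool_pos'],s['tool_rot'],s['contact_force'])
plan((gun(-.478,.228,F=(.5428,.4704)),86))
snap('wrist','w3')
E
```

```text
4.0 [ 0.50922018 -0.00728774  0.30116167] [-3.14095893e+00 -5.83354391e-04  1.50201506e+00] [-0.60523917  0.6698437  -0.26347295]
[0.08, 0.02, 7.32] [-0.04, -0.03, 0.06]
```

View pics/w3.png

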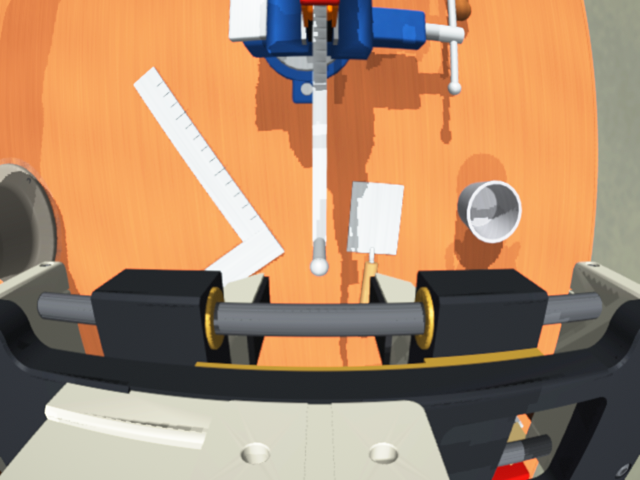

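The hook top is at (319,266). The red tab shows at the top edge, about (320,2), and it is laid back.

```bash
python3 - <<'E'
from h import *
F=(.5428,.4704);u=np.array([np.cos(np.radians(86)),np.sin(np.radians(86))])
for n,uv,z in(('hooktop',(319,266),.259),('rod',(319,120),.214),('tabend',(320,4),.2585),('tabend0',(320,4),.267)):
    p=atz('w3',*uv,z,True);d=p[:2]-F;print(n,p.round(4),'along',d@u,'lat',-d[0]*u[1]+d[1]*u[0])
for n,p in(('down',gun(-.308-.027,.2585,F=F)),('up',gun(-.308+.013,.267,F=F))):
    d=np.load('pics/w3.npz');c=d['T'][:3,:3].T@(p-d['T'][:3,3]);r=np.arctan2(np.hypot(*c[:2]),c[2]);k=371.6*r/np.hypot(*c[:2]);print(n,c[:2]*k+[319,241])
E
```

```text
hooktop [ 0.5104 -0.0062  0.259 ] along -0.4776703824739957 lat -0.0009343114485946824
rod [0.5163 0.0776 0.214 ] along -0.3936549715109966 lat -0.0009456092970140904
tabend [0.5212 0.1405 0.2585] along -0.3305795592545121 lat -0.00142512642166873
tabend0 [0.5209 0.137  0.267 ] along -0.3340747819912947 lat -0.0013958880827619966
down [317.29219814  11.09132472]
up [317.34025233 -56.0290419 ]
```

Request:
step_arm(increments=[{"delta_pos":[0.1,-0.1,3],"dr":[0,0,0],"fingers":0},{"delta_pos":[0.1,-0.1,6],"dr":[0,0,0],"fingers":0},{"delta_pos":[0.1,-0.1,7.2],"dr":[0,0,0],"fingers":0},{"delta_pos":[0.1,-0.1,7.2],"dr":[0,0,0],"fingers":1},{"delta_pos":[0.1,-0.1,7.2],"dr":[0,0,0],"fingers":1}], newtons=30)

```text
time: 4.68
tool_pos: [0.509, -0.0065, 0.2309]
tool_rot: [3.14, 0.0, 1.503]
contact_force: [-0.4, -0.3, 1.5]
opening: 0.0304
grip_force: 0.0
```

Request:
step_arm(increments=[{"delta_pos":[0,0,0],"dr":[0,0,0],"fingers":1},{"delta_pos":[0,0,0],"dr":[0,0,0],"fingers":1},{"delta_pos":[-0.3,0,0],"dr":[0,0,0],"fingers":1},{"delta_pos":[-1.3,0,0],"dr":[0,0,0],"fingers":1},{"delta_pos":[-3,0,0],"dr":[0,0,0],"fingers":1}])

```text
time: 5.3
tool_pos: [0.507, -0.0366, 0.2302]
tool_rot: [3.139, -0.001, 1.503]
contact_force: [5.2, 3.2, 0.9]
opening: 0.0073
grip_force: 30.0
```

Request:
step_arm(increments=[{"delta_pos":[-2.5,0.1,0],"dr":[0,0,0],"fingers":1},{"delta_pos":[-5,0.1,0],"dr":[0,0,0],"fingers":1},{"delta_pos":[-7.5,0.1,0],"dr":[0,0,0],"fingers":1},{"delta_pos":[-9.5,0.1,0],"dr":[0,0,0],"fingers":1},{"delta_pos":[-10.8,0.1,0],"dr":[0,0,0],"fingers":1}])

```text
time: 5.92
tool_pos: [0.4993, -0.1454, 0.2302]
tool_rot: [-3.141, -0.0, 1.502]
contact_force: [-0.9, 3.6, 5.8]
opening: 0.0075
grip_force: 30.0
```

Request:
step_arm(increments=[{"delta_pos":[-0.2,0,0],"dr":[0,0,0],"fingers":1},{"delta_pos":[-0.4,0,0],"dr":[0,0,0],"fingers":1},{"delta_pos":[-0.6,0,0],"dr":[0,0,0],"fingers":1},{"delta_pos":[-0.8,0,0],"dr":[0,0,0],"fingers":1},{"delta_pos":[-1,0,0],"dr":[0,0,0],"fingers":1}])

```text
time: 6.55
tool_pos: [0.499, -0.1494, 0.2301]
tool_rot: [-3.141, -0.01, 1.503]
contact_force: [1.9, 27.1, 10.0]
opening: 0.0074
grip_force: 30.0
```

```bash
python3 - <<'E'
from h import *
plan(((.482,-.235,.30),44),((.459,-.326,.17),2),start=((.499,-.1494,.30),86))
E
```

```text
[-8.66, -1.1, -0.0] [-0.0, -0.0, 42.0]
[-7.98, 4.95, 13.0] [0.0, -0.0, 42.0]
```

Request:
step_arm(increments=[{"delta_pos":[0.6,0,0],"dr":[0,0,0],"fingers":0.3},{"delta_pos":[0.6,0,0],"dr":[0,0,0],"fingers":0},{"delta_pos":[0.6,0,-0.5],"dr":[0,0,0],"fingers":-0.5},{"delta_pos":[0.6,0,-4],"dr":[0,0,0],"fingers":-1},{"delta_pos":[0.6,0,-7.2],"dr":[0,0,0],"fingers":-1}])

```text
time: 7.18
tool_pos: [0.4994, -0.1491, 0.3028]
tool_rot: [-3.141, 0.0, 1.502]
contact_force: [0.9, 0.2, 0.3]
opening: 0.0527
grip_force: 0.0
```

Request:
step_arm(increments=[{"delta_pos":[-1.8,-0.2,0],"dr":[0,0,8.4],"fingers":-1},{"delta_pos":[-3.5,-0.4,0],"dr":[0,0,17],"fingers":-1},{"delta_pos":[-5.2,-0.7,0],"dr":[0,0,25],"fingers":-1},{"delta_pos":[-7,-0.9,0],"dr":[0,0,34],"fingers":-1},{"delta_pos":[-8.7,-1.1,0],"dr":[0,0,42],"fingers":-1}])

```text
time: 7.8
tool_pos: [0.4823, -0.2358, 0.3019]
tool_rot: [3.141, 0.0, 0.764]
contact_force: [0.4, 0.6, 0.7]
opening: 0.0913
grip_force: 0.0
```

Request:
step_arm(increments=[{"delta_pos":[-1.8,1.1,2.6],"dr":[0,0,8.4],"fingers":-1},{"delta_pos":[-3.5,2.2,5.2],"dr":[0,0,17],"fingers":-1},{"delta_pos":[-5.2,3.3,8],"dr":[0,0,26],"fingers":-1},{"delta_pos":[-7,4.3,11],"dr":[0,0,35],"fingers":-1},{"delta_pos":[-8,5,13],"dr":[0,0,42],"fingers":-1}])

```text
time: 8.43
tool_pos: [0.459, -0.3274, 0.1703]
tool_rot: [-3.141, 0.001, 0.031]
contact_force: [0.2, -0.4, 0.5]
opening: 0.0916
grip_force: 0.0
```

```bash
python3 - <<'E'
from h import *
viewer.read_camera('top');viewer.read_camera('top')
s=robot.observe();print(s['time'],s['tool_pos'],s['tool_rot'],s['contact_force'],s['qpos'])
snap('wrist','w4')
E
```

```text
8.525 [ 0.45843863 -0.32691813  0.16945007] [-3.13884946  0.00347932  0.03348977] [ 0.43586113 -0.00662664  0.05608323] [-7.55272645e-01  4.63536845e-01  1.49974571e+00 -5.78311368e-04
  1.18270836e+00  7.82258703e-01]
```

View pics/w4.png

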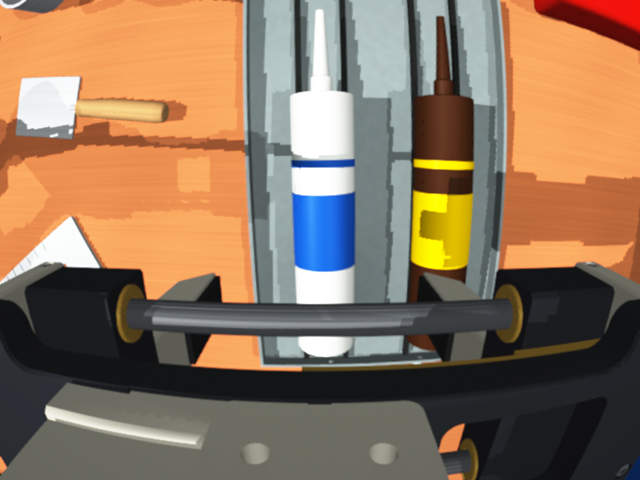

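In the wrist view the white shoulder is at (321.5,93), its tail at (325,356) and its nozzle tip at (319,10).

```bash
python3 - <<'E'
from h import *
q={}
for n,uv,z in(('nozzle',(319.5,10),.029),('shoulder',(321.5,92),.054),('m1',(322.5,120),.035),('m2',(324.5,262),.035),('tail',(325.5,356),.054),('tailb',(325.5,356),.029)):
    p=q[n]=atz('w4',*uv,z,True);print(n,p.round(4))
for a,b in(('nozzle','tail'),('m1','m2'),('shoulder','tail'),('nozzle','m2')):
    d=q[a]-q[b];print(a,b,np.degrees(np.arctan2(d[1],d[0])),np.linalg.norm(d[:2]))
E
```

```text
nozzle [ 0.6413 -0.3204  0.029 ]
shoulder [ 0.567  -0.3244  0.054 ]
m1 [ 0.5477 -0.3258  0.035 ]
m2 [ 0.4335 -0.3314  0.035 ]
tail [ 0.3552 -0.335   0.054 ]
tailb [ 0.3395 -0.336   0.029 ]
nozzle tail 2.925845016427492 0.28650193064069146
m1 m2 2.789699149450391 0.11431845889181792
shoulder tail 2.8853815267281346 0.21211744675203714
nozzle m2 3.0205938920929998 0.20808795469700977
```

Request:
step_arm(increments=[{"delta_pos":[0.2,0.3,4],"dr":[0,0,-0.6],"fingers":-0.52},{"delta_pos":[0.2,0.3,8],"dr":[0,0,-0.6],"fingers":-0.52},{"delta_pos":[0.2,0.3,12],"dr":[0,0,-0.6],"fingers":-0.52},{"delta_pos":[0.2,0.3,14.5],"dr":[0,0,-0.6],"fingers":-0.52},{"delta_pos":[0.2,0.3,15.1],"dr":[0,0,-0.6],"fingers":-0.52}])

```text
time: 9.2
tool_pos: [0.4622, -0.3285, 0.0204]
tool_rot: [-3.141, 0.001, 0.049]
contact_force: [0.1, 0.2, 0.2]
opening: 0.0698
grip_force: 0.0
```

Request:
step_arm(increments=[{"delta_pos":[0,0,0],"dr":[0,0,0],"fingers":-0.2},{"delta_pos":[0,0,0],"dr":[0,0,0],"fingers":0.3},{"delta_pos":[0,0,0],"dr":[0,0,0],"fingers":0.3},{"delta_pos":[0,0,0],"dr":[0,0,0],"fingers":0.3},{"delta_pos":[0,0,0],"dr":[0,0,0],"fingers":0.3}], newtons=40)

```text
time: 9.82
tool_pos: [0.4629, -0.3298, 0.0221]
tool_rot: [3.139, -0.002, 0.047]
contact_force: [-1.0, -1.0, 6.5]
opening: 0.0492
grip_force: 40.0
```

Request:
step_arm(increments=[{"delta_pos":[0,0,0],"dr":[0,0,0],"fingers":-0.4},{"delta_pos":[-0.1,0,0.4],"dr":[0,0,0],"fingers":-0.4},{"delta_pos":[-0.1,0,0.4],"dr":[0,0,0],"fingers":-0.4},{"delta_pos":[-0.1,0,0.4],"dr":[0,0,0],"fingers":0.3},{"delta_pos":[-0.1,0,0.4],"dr":[0,0,0],"fingers":0.3}])

```text
time: 10.45
tool_pos: [0.4612, -0.3294, 0.0167]
tool_rot: [3.141, -0.0, 0.047]
contact_force: [-1.4, -0.3, -1.5]
opening: 0.0493
grip_force: 40.1
```

Request:
step_arm(increments=[{"delta_pos":[0,0,0],"dr":[0,0,0],"fingers":0.3},{"delta_pos":[0,0,0],"dr":[0,0,0],"fingers":0.3},{"delta_pos":[0,0,0],"dr":[0,0,0],"fingers":0.3},{"delta_pos":[0,0,-0.7],"dr":[0,0,0],"fingers":0.3},{"delta_pos":[0,0,-1.5],"dr":[0,0,0],"fingers":0.3}])

```text
time: 11.08
tool_pos: [0.4608, -0.3284, 0.0318]
tool_rot: [-3.14, 0.001, 0.047]
contact_force: [-1.1, -0.1, -3.3]
opening: 0.0495
grip_force: 40.0
```

```bash
python3 - <<'E'
from h import *
D=gun(-.1155,.33,F=(.5432,.4704));print(D)
plan(((.461,-.328,.33),2.7),((.475,-.10,.33),30),((.50,.13,.33),58),(D,86))
E
```

```text
[0.53514313 0.35518135 0.33      ]
[-0.0, -0.09, -29.82] [-0.08, 0.05, -0.02]
[2.47, -22.71, -0.0] [0.0, 0.0, -27.3]
[13.67, -18.67, -0.0] [-0.0, 0.0, -28.0]
[20.96, -8.95, -0.0] [0.0, 0.0, -28.0]
```

Request:
step_arm(increments=[{"delta_pos":[0,0,-5],"dr":[0,0,0],"fingers":0.3},{"delta_pos":[0,0,-11],"dr":[0,0,0],"fingers":0.3},{"delta_pos":[0,0,-17],"dr":[0,0,0],"fingers":0.3},{"delta_pos":[0,0,-23],"dr":[0,0,0],"fingers":0.3},{"delta_pos":[0,0,-29],"dr":[0,0,0],"fingers":0.3}])

```text
time: 11.7
tool_pos: [0.4606, -0.3283, 0.3242]
tool_rot: [-3.141, -0.0, 0.047]
contact_force: [1.4, -0.9, -3.5]
opening: 0.0487
grip_force: 40.0
```

Request:
step_arm(increments=[{"delta_pos":[0.4,-3,0],"dr":[0,0,-4],"fingers":0.3},{"delta_pos":[0.9,-8,0],"dr":[0,0,-10],"fingers":0.3},{"delta_pos":[1.5,-13,0],"dr":[0,0,-16],"fingers":0.3},{"delta_pos":[2,-18,0],"dr":[0,0,-22],"fingers":0.3},{"delta_pos":[2.5,-22.7,0],"dr":[0,0,-27.3],"fingers":0.3}])

```text
time: 12.32
tool_pos: [0.4748, -0.0991, 0.3221]
tool_rot: [-3.141, -0.0, 0.527]
contact_force: [-0.0, -0.2, -3.3]
opening: 0.0492
grip_force: 40.0
```

Request:
step_arm(increments=[{"delta_pos":[2.7,-3.7,0],"dr":[0,0,-5.6],"fingers":0.3},{"delta_pos":[5.5,-7.5,0],"dr":[0,0,-11.2],"fingers":0.3},{"delta_pos":[8.2,-11.2,0],"dr":[0,0,-16.8],"fingers":0.3},{"delta_pos":[10.9,-14.9,0],"dr":[0,0,-22.4],"fingers":0.3},{"delta_pos":[13.7,-18.7,0],"dr":[0,0,-28],"fingers":0.3}])

```text
time: 12.95
tool_pos: [0.5, 0.1308, 0.3221]
tool_rot: [-3.141, -0.0, 1.015]
contact_force: [0.5, -0.8, -3.2]
opening: 0.0491
grip_force: 40.0
```

Request:
step_arm(increments=[{"delta_pos":[4.6,-2,0],"dr":[0,0,-6],"fingers":0.3},{"delta_pos":[9.2,-4,0],"dr":[0,0,-12],"fingers":0.3},{"delta_pos":[14,-6,0],"dr":[0,0,-18.5],"fingers":0.3},{"delta_pos":[18.5,-7.9,0],"dr":[0,0,-24.5],"fingers":0.3},{"delta_pos":[21,-9,0],"dr":[0,0,-28],"fingers":0.3}])

```text
time: 13.58
tool_pos: [0.5348, 0.3574, 0.3213]
tool_rot: [-3.14, 0.0, 1.505]
contact_force: [0.7, -0.7, -3.3]
opening: 0.0491
grip_force: 40.0
```

```bash
python3 - <<'E'
from h import *
for i in range(3):viewer.read_camera('top')
s=robot.observe();print(s['time'],s['tool_pos'],s['tool_rot'],s['contact_force'],s['grip_force'],s['opening'])
snap('wrist','w5')
E
```

```text
13.725 [0.53484393 0.35608713 0.32100459] [-3.13996432e+00  8.15379996e-04  1.50251934e+00] [-0.09426943  0.13240404 -4.16039936] 39.99467432498932 0.04921001691388074
```

View pics/w5.png

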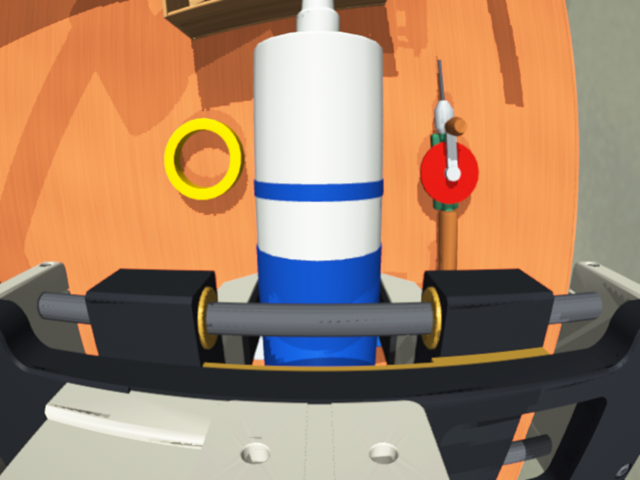

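The cartridge lies parallel to the tool: its shoulder is at (318,35) and its edges centre on about 319. The gun is hidden beneath it, so I'll check nozzle against slot from the side camera.

```bash
python3 - <<'E'
from h import *
s=robot.observe();t=np.array(s['tool_pos']);Rt=R.from_euler('xyz',s['tool_rot'])
for n,uv,z in(('shoulder',(318.5,32),.357),('mid',(319,265),.340)):
    p=atz('w5',*uv,z,True);print(n,p.round(4),Rt.inv().apply(p-t).round(4))
snap('side','s6')
im=np.load('pics/s6.npz')['im'][:,:,::-1]
cv2.imwrite('pics/c6.png',cv2.resize(im[240:360,260:380],None,fx=5,fy=5,interpolation=cv2.INTER_CUBIC))
ax=t[2]+.0123; tip=Rt.apply([.1795,0,0])+t; tip[2]=ax
print('pred tip px',proj('s6',tip),'front top px',proj('s6',[.5423,.4703,.226]), proj('s6',[.5523,.4703,.226]))
E
```

```text
shoulder [0.543  0.4614 0.357 ] [ 0.1066  0.0004 -0.0357]
mid [0.5374 0.3775 0.34  ] [ 0.0226  0.0007 -0.0186]
pred tip px [300.7131554  293.21897802] front top px [308.70846601 319.33006379] [303.2699276  318.93225439]
```

View pics/c6.png

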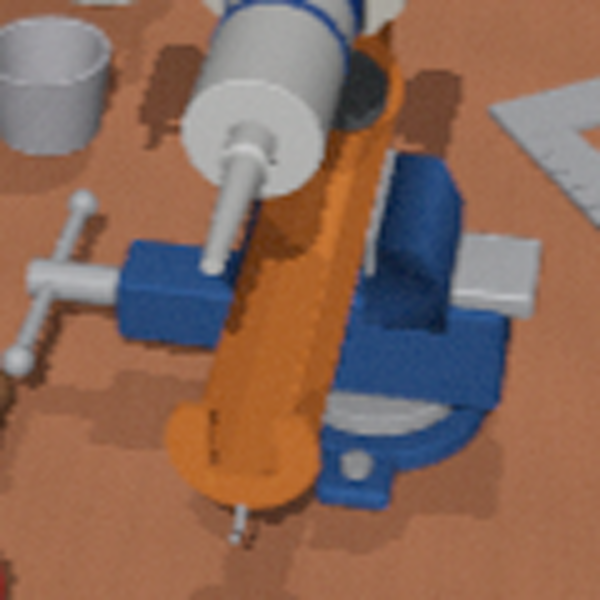

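```bash
python3 - <<'E'
from h import *
F=np.array([.541,.4703]);u=np.array([np.cos(np.radians(86)),np.sin(np.radians(86))])
C=lambda x,y:(x/5+260,y/5+240)
L=lambda p:((p[:2]-F)@u,-(p[0]-F[0])*u[1]+(p[1]-F[1])*u[0])
for n,uv,z in(('tip',C(212,267),.333),('shoulder',C(253,138),.333),('neckbase',C(250,140),.333),('slot axis',C(243,445),.21),('plate bottom',C(243,508),.1815),('ear L',C(188,404),.226),('ear R',C(304,412),.226)):
    p=atz('s6',*uv,z);print(n,p.round(4),np.round(L(p),4))
print(L(robot.observe()['tool_pos']))
E
```

```text
tip [0.545  0.5334 0.333 ] [0.0632 0.0004]
shoulder [0.5401 0.4595 0.333 ] [-0.0108  0.0001]
neckbase [0.541  0.4609 0.333 ] [-0.0094 -0.0007]
slot axis [0.5416 0.4783 0.21  ] [ 0.008 -0.   ]
plate bottom [0.5414 0.4807 0.1815] [0.0104 0.0004]
ear L [0.5619 0.4765 0.226 ] [ 0.0077 -0.0204]
ear R [0.5196 0.4763 0.226 ] [0.0044 0.0218]
(np.float64(-0.11602891024853809), np.float64(-0.0024211433934612746))
```

The side view puts the nozzle tip at (212,267) and the slot centre at (243,445) in the crop. Both lie on the same gun axis to within 0.5 mm, so I'll descend.

Request:
step_arm(increments=[{"delta_pos":[0,0,2],"dr":[0,0,0],"fingers":0.3},{"delta_pos":[0,0,4.5],"dr":[0,0,0],"fingers":0.3},{"delta_pos":[0,0,7],"dr":[0,0,0],"fingers":0.3},{"delta_pos":[0,0,8.5],"dr":[0,0,0],"fingers":0.3},{"delta_pos":[0,0,9.5],"dr":[0,0,0],"fingers":0.3}])

```text
time: 14.45
tool_pos: [0.5358, 0.3543, 0.2266]
tool_rot: [3.141, -0.0, 1.5]
contact_force: [0.4, 0.2, -3.5]
opening: 0.0493
grip_force: 40.0
```

Request:
step_arm(increments=[{"delta_pos":[0,0,0.5],"dr":[0,0,0],"fingers":0.3},{"delta_pos":[0,0,1],"dr":[0,0,0],"fingers":0.3},{"delta_pos":[0,0,1.4],"dr":[0,0,0],"fingers":0.3},{"delta_pos":[0,0,1.8],"dr":[0,0,0],"fingers":0.3},{"delta_pos":[0,0,2.1],"dr":[0,0,0],"fingers":0.3}])

```text
time: 15.08
tool_pos: [0.5357, 0.3551, 0.2056]
tool_rot: [3.142, -0.0, 1.501]
contact_force: [-0.3, -0.1, -3.5]
opening: 0.0489
grip_force: 40.0
```

Request:
step_arm(increments=[{"delta_pos":[0,0,0.2],"dr":[0,0,0],"fingers":0.3},{"delta_pos":[0,0,0.4],"dr":[0,0,0],"fingers":0.3},{"delta_pos":[0,0,0.6],"dr":[0,0,0],"fingers":0.3},{"delta_pos":[0,0,0.7],"dr":[0,0,0],"fingers":0.3},{"delta_pos":[0,0,0.7],"dr":[0,0,0],"fingers":0.3}])

```text
time: 15.7
tool_pos: [0.5357, 0.355, 0.1987]
tool_rot: [-3.141, -0.0, 1.501]
contact_force: [-0.4, 0.6, -3.2]
opening: 0.0493
grip_force: 40.0
```

Request:
step_arm(increments=[{"delta_pos":[0,0,0.1],"dr":[0,0,0],"fingers":0.3},{"delta_pos":[0,0,0.15],"dr":[0,0,0],"fingers":0.3},{"delta_pos":[0,0,0.2],"dr":[0,0,0],"fingers":0.3},{"delta_pos":[0,0,0.2],"dr":[0,0,0],"fingers":0.3},{"delta_pos":[0,0,0.2],"dr":[0,0,0],"fingers":0.3}])

```text
time: 16.32
tool_pos: [0.5357, 0.3551, 0.1983]
tool_rot: [3.14, -0.001, 1.501]
contact_force: [-3.6, -1.7, 6.9]
opening: 0.0492
grip_force: 40.0
```

Request:
step_arm(increments=[{"delta_pos":[0,0,-0.1],"dr":[0,0,0],"fingers":0},{"delta_pos":[0,0,-0.1],"dr":[0,0,0],"fingers":-0.4},{"delta_pos":[0,0,-0.1],"dr":[0,0,0],"fingers":-0.5},{"delta_pos":[0,0,-1.5],"dr":[0,0,0],"fingers":-0.5},{"delta_pos":[0,0,-4.5],"dr":[0,0,0],"fingers":-0.5}])

```text
time: 16.95
tool_pos: [0.5354, 0.3548, 0.2417]
tool_rot: [-3.14, 0.001, 1.501]
contact_force: [0.0, 0.7, 0.1]
opening: 0.0688
grip_force: 0.0
```

```bash
python3 - <<'E'
from h import *
s=robot.observe();print(s['tool_pos'])
plan(((.532,.30,.315),86),((.515,.06,.315),86),((.4995,-.1491,.30),86),((.4995,-.1491,.23),86))
E
```

```text
[0.53535376 0.35482352 0.24167679]
[-5.5, 0.04, -7.33] [-0.11, 0.06, -0.02]
[-24.06, -0.02, -0.0] [0.0, 0.0, 0.0]
[-20.97, -0.09, 1.5] [0.0, 0.0, 0.0]
[0.0, -0.0, 7.0] [0.0, 0.0, 0.0]
```

Request:
step_arm(increments=[{"delta_pos":[0,0,-4],"dr":[0,0,0],"fingers":-0.3},{"delta_pos":[0,0,-7.3],"dr":[0,0,0],"fingers":0},{"delta_pos":[-1,0,-7.3],"dr":[0,0,0],"fingers":0},{"delta_pos":[-3,0,-7.3],"dr":[0,0,0],"fingers":0},{"delta_pos":[-5.5,0,-7.3],"dr":[0,0,0],"fingers":0}])

```text
time: 17.58
tool_pos: [0.5314, 0.2994, 0.3139]
tool_rot: [-3.14, 0.001, 1.501]
contact_force: [0.6, -0.2, -0.9]
opening: 0.0461
grip_force: 0.0
```

Request:
step_arm(increments=[{"delta_pos":[-4.8,0,0],"dr":[0,0,0],"fingers":0},{"delta_pos":[-9.6,0,0],"dr":[0,0,0],"fingers":0},{"delta_pos":[-14.4,0,0],"dr":[0,0,0],"fingers":0},{"delta_pos":[-19.2,0,0],"dr":[0,0,0],"fingers":0},{"delta_pos":[-24,0,0],"dr":[0,0,0],"fingers":0}])

```text
time: 18.2
tool_pos: [0.5142, 0.059, 0.3142]
tool_rot: [-3.141, 0.0, 1.501]
contact_force: [0.0, -0.0, -0.8]
opening: 0.0462
grip_force: 0.0
```

Request:
step_arm(increments=[{"delta_pos":[-5,0,0],"dr":[0,0,0],"fingers":0},{"delta_pos":[-10,0,0],"dr":[0,0,0],"fingers":0},{"delta_pos":[-15,-0.1,0.5],"dr":[0,0,0],"fingers":0},{"delta_pos":[-19.5,-0.1,1],"dr":[0,0,0],"fingers":0},{"delta_pos":[-21,-0.1,1.5],"dr":[0,0,0],"fingers":0}])

```text
time: 18.82
tool_pos: [0.4984, -0.1509, 0.2988]
tool_rot: [-3.14, -0.0, 1.498]
contact_force: [-0.2, 0.3, 0.6]
opening: 0.0462
grip_force: 0.0
```

```bash
python3 - <<'E'
from h import *
viewer.read_camera('top');viewer.read_camera('top')
snap('wrist','w7')
plan(((.4995,-.1491,.23),86))
# hook top blob predicted
d=np.load('pics/w7.npz');p=np.array([.500,-.149,.259]);c=d['T'][:3,:3].T@(p-d['T'][:3,3]);r=np.arctan2(np.hypot(*c[:2]),c[2]);print(c[:2]*371.6*r/np.hypot(*c[:2])+[319,241])
P,im=snap('top','t7');P,im2=snap('side','s7')
w=d['im'][:,:,::-1][0:300,200:440]; t=im[195:275,120:345,::-1]; s=im2[240:360,280:380,::-1]
o=np.zeros((600,800,3),np.uint8);a=cv2.resize(t,None,fx=3.5,fy=3.5,interpolation=cv2.INTER_CUBIC);o[:280,:787]=a
b=cv2.resize(s,None,fx=2.6,fy=2.6,interpolation=cv2.INTER_CUBIC);o[285:285+b.shape[0],:b.shape[1]]=b;o[285:585,300:540]=w
cv2.imwrite('pics/c7.png',o)
E
```

```text
[-0.08, 0.07, 6.92] [-0.06, -0.07, -0.08]
[319.45692155 268.42988511]Traceback (most recent call last):
  File "<stdin>", line 9, in <module>
ValueError: could not broadcast input array from shape (280,788,3) into shape (280,787,3)
```

The composite failed on a size mismatch. I'll keep the last view for the end and find the hook top by image code.

```bash
python3 - <<'E'
from h import *
im=np.load('pics/w7.npz')['im']
h=cv2.cvtColor(im,cv2.COLOR_RGB2HSV);m=((h[...,1]<50)&(h[...,2]>130))
for r in range(180,290,8):
    c=np.flatnonzero(m[r,285:355])+285;print(r,(c.min(),c.max(),len(c)) if len(c) else None,im[r,319])
# white cartridge in side view
s=np.load('pics/s7.npz')['im'];m=(s.min(2)>120)[255:345,290:350]
for r in range(0,90,8):
    c=np.flatnonzero(m[r])+290;print(255+r,(c.min(),c.max()) if len(c) else None)
E
```

```text
180 (np.int64(313), np.int64(326), 14) [247 249 249]
188 (np.int64(313), np.int64(326), 14) [246 249 249]
196 (np.int64(313), np.int64(326), 14) [247 249 249]
204 (np.int64(313), np.int64(326), 14) [247 249 249]
212 (np.int64(313), np.int64(326), 14) [246 249 249]
220 (np.int64(313), np.int64(326), 14) [229 233 234]
228 (np.int64(313), np.int64(326), 14) [229 232 233]
236 (np.int64(314), np.int64(326), 13) [226 229 230]
244 (np.int64(315), np.int64(325), 11) [184 189 191]
252 (np.int64(315), np.int64(325), 11) [185 190 192]
260 (np.int64(314), np.int64(326), 13) [218 224 225]
268 (np.int64(311), np.int64(328), 18) [251 252 252]
276 (np.int64(316), np.int64(323), 8) [178 182 182]
284 None [234 140  79]
255 (np.int64(319), np.int64(335))
263 (np.int64(307), np.int64(337))
271 (np.int64(303), np.int64(338))
279 (np.int64(336), np.int64(336))
287 None
295 (np.int64(322), np.int64(328))
303 (np.int64(303), np.int64(326))
311 (np.int64(301), np.int64(325))
319 (np.int64(297), np.int64(333))
327 (np.int64(302), np.int64(314))
335 (np.int64(304), np.int64(331))
343 (np.int64(302), np.int64(308))
```

Request:
step_arm(increments=[{"delta_pos":[0,0,3],"dr":[0,0,0],"fingers":0},{"delta_pos":[0,0,6],"dr":[0,0,0],"fingers":0},{"delta_pos":[0,0,6.9],"dr":[0,0,0],"fingers":0},{"delta_pos":[0,0,6.9],"dr":[0,0,0],"fingers":1},{"delta_pos":[0,0,6.9],"dr":[0,0,0],"fingers":1}], newtons=30)

```text
time: 19.7
tool_pos: [0.5, -0.1485, 0.232]
tool_rot: [3.139, 0.001, 1.501]
contact_force: [0.8, -0.8, -0.3]
opening: 0.0306
grip_force: 0.0
```

Request:
step_arm(increments=[{"delta_pos":[0,0,0],"dr":[0,0,0],"fingers":1},{"delta_pos":[0,0,0],"dr":[0,0,0],"fingers":1},{"delta_pos":[0.3,0,0],"dr":[0,0,0],"fingers":1},{"delta_pos":[0.8,0,0],"dr":[0,0,0],"fingers":1},{"delta_pos":[1.2,0,0],"dr":[0,0,0],"fingers":1}])

```text
time: 20.32
tool_pos: [0.4999, -0.1375, 0.2311]
tool_rot: [3.142, 0.002, 1.5]
contact_force: [-3.7, -6.6, 3.4]
opening: 0.0074
grip_force: 30.0
```

Request:
step_arm(increments=[{"delta_pos":[0.2,0,0],"dr":[0,0,0],"fingers":1},{"delta_pos":[0.4,0,0],"dr":[0,0,0],"fingers":1},{"delta_pos":[0.6,0,0],"dr":[0,0,0],"fingers":1},{"delta_pos":[0.8,0,0],"dr":[0,0,0],"fingers":1},{"delta_pos":[0.9,0,0],"dr":[0,0,0],"fingers":1}])

```text
time: 20.95
tool_pos: [0.5006, -0.1286, 0.2311]
tool_rot: [3.142, 0.002, 1.501]
contact_force: [-3.9, -6.4, 4.1]
opening: 0.0074
grip_force: 30.0
```

Request:
step_arm(increments=[{"delta_pos":[0.1,0,0],"dr":[0,0,0],"fingers":1},{"delta_pos":[0.2,0,0],"dr":[0,0,0],"fingers":1},{"delta_pos":[0.3,0,0],"dr":[0,0,0],"fingers":1},{"delta_pos":[0.4,0,0],"dr":[0,0,0],"fingers":1},{"delta_pos":[0.4,0,0],"dr":[0,0,0],"fingers":1}])

```text
time: 21.58
tool_pos: [0.5007, -0.1266, 0.2311]
tool_rot: [3.142, 0.006, 1.5]
contact_force: [-4.8, -13.7, 3.2]
opening: 0.0074
grip_force: 30.0
```

Request:
step_arm(increments=[{"delta_pos":[0.1,0,0],"dr":[0,0,0],"fingers":1},{"delta_pos":[0.2,0,0],"dr":[0,0,0],"fingers":1},{"delta_pos":[0.3,0,0],"dr":[0,0,0],"fingers":1},{"delta_pos":[0.3,0,0],"dr":[0,0,0],"fingers":1},{"delta_pos":[0.3,0,0],"dr":[0,0,0],"fingers":1}])

```text
time: 22.2
tool_pos: [0.5007, -0.1265, 0.2312]
tool_rot: [3.141, 0.011, 1.499]
contact_force: [-6.1, -25.5, 0.5]
opening: 0.0075
grip_force: 30.0
```

```bash
python3 - <<'E'
from h import *
g=lambda a,z:gun(a,z,F=(.5432,.4704))
plan((g(-.366,.31),86),(g(-.366,.248),86),(g(-.3155,.248),86),start=((.5007,-.1265,.31),86))
E
```

```text
[23.24, 0.08, 0.0] [0.0, 0.0, 0.0]
[0.0, -0.0, 6.2] [0.0, 0.0, 0.0]
[5.05, 0.0, 0.0] [0.0, 0.0, 0.0]
```

Request:
step_arm(increments=[{"delta_pos":[-0.4,0,0],"dr":[0,0,0],"fingers":0.3},{"delta_pos":[-0.4,0,0],"dr":[0,0,0],"fingers":0},{"delta_pos":[-0.4,0,-0.5],"dr":[0,0,0],"fingers":0},{"delta_pos":[-0.4,0,-4],"dr":[0,0,0],"fingers":0},{"delta_pos":[-0.4,0,-8],"dr":[0,0,0],"fingers":0.5}])

```text
time: 22.82
tool_pos: [0.5009, -0.1239, 0.3115]
tool_rot: [-3.14, -0.001, 1.502]
contact_force: [0.4, 0.1, -0.1]
opening: 0.0394
grip_force: 0.0
```

Request:
step_arm(increments=[{"delta_pos":[5,0.1,0],"dr":[0,0,0],"fingers":1},{"delta_pos":[11,0.1,0],"dr":[0,0,0],"fingers":1},{"delta_pos":[17,0.1,0],"dr":[0,0,0],"fingers":1},{"delta_pos":[22,0.1,0],"dr":[0,0,0],"fingers":1},{"delta_pos":[23,0.1,0],"dr":[0,0,0],"fingers":1}])

```text
time: 23.45
tool_pos: [0.5177, 0.1081, 0.3109]
tool_rot: [3.141, -0.001, 1.505]
contact_force: [-0.5, -0.3, 0.2]
opening: 0.0005
grip_force: 0.0
```

Request:
step_arm(increments=[{"delta_pos":[0,0,0],"dr":[0,0,0],"fingers":1},{"delta_pos":[0,0,2.5],"dr":[0,0,0],"fingers":1},{"delta_pos":[0,0,5],"dr":[0,0,0],"fingers":1},{"delta_pos":[0,0,6.3],"dr":[0,0,0],"fingers":1},{"delta_pos":[0,0,6.3],"dr":[0,0,0],"fingers":1}])

```text
time: 24.08
tool_pos: [0.5179, 0.1037, 0.2473]
tool_rot: [-3.14, 0.0, 1.499]
contact_force: [0.1, -0.2, 0.7]
opening: 0.0004
grip_force: 0.0
```

Request:
step_arm(increments=[{"delta_pos":[1.2,0,0],"dr":[0,0,0],"fingers":1},{"delta_pos":[2.4,0,0],"dr":[0,0,0],"fingers":1},{"delta_pos":[3.5,0,0],"dr":[0,0,0],"fingers":1},{"delta_pos":[4.5,0,0],"dr":[0,0,0],"fingers":1},{"delta_pos":[5.2,0,0],"dr":[0,0,0],"fingers":1}])

```text
time: 24.7
tool_pos: [0.5217, 0.1575, 0.2477]
tool_rot: [-3.142, -0.0, 1.501]
contact_force: [-0.5, -1.2, 0.6]
opening: 0.0002
grip_force: 0.1
```

Request:
step_arm(increments=[{"delta_pos":[0.1,0,0],"dr":[0,0,0],"fingers":1},{"delta_pos":[0.2,0,0],"dr":[0,0,0],"fingers":1},{"delta_pos":[0.2,0,0],"dr":[0,0,0],"fingers":1},{"delta_pos":[-0.5,0,0],"dr":[0,0,0],"fingers":1},{"delta_pos":[-2,0,0],"dr":[0,0,0],"fingers":1}])

```text
time: 25.32
tool_pos: [0.5203, 0.1359, 0.2477]
tool_rot: [3.142, 0.0, 1.501]
contact_force: [1.1, -0.4, -0.4]
opening: 0.0007
grip_force: 0.0
```

Request:
step_arm(increments=[{"delta_pos":[-1,0,0],"dr":[0,0,0],"fingers":1},{"delta_pos":[-2,0,-3],"dr":[0,0,0],"fingers":1},{"delta_pos":[-5,0,-6],"dr":[0,0,0],"fingers":1},{"delta_pos":[-10,0,-9],"dr":[0,0,0],"fingers":1},{"delta_pos":[-15,0,-9],"dr":[0,0,0],"fingers":1}])

```text
time: 25.95
tool_pos: [0.5103, -0.0151, 0.3404]
tool_rot: [3.136, 0.001, 1.501]
contact_force: [0.1, -0.3, -0.9]
opening: 0.0004
grip_force: 0.0
```

```bash
python3 - <<'E'
from h import *
P,im=snap('top','t8');P,im2=snap('side','s8');P,w=snap('wrist','w8')
o=np.zeros((600,800,3),np.uint8)
def put(a,f,x,y):
    a=cv2.resize(a[:,:,::-1],None,fx=f,fy=f,interpolation=cv2.INTER_CUBIC)[:600-y,:800-x];o[y:y+a.shape[0],x:x+a.shape[1]]=a
put(im[195:275,120:345],3.5,0,0);put(im2[190:350,285:385],1.95,0,285);put(w[0:300,220:440],1,210,285);put(im2[200:260,305:355],5,440,285)
cv2.imwrite('pics/c8.png',o)
E
```

```text
(no output)
```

View pics/c8.png

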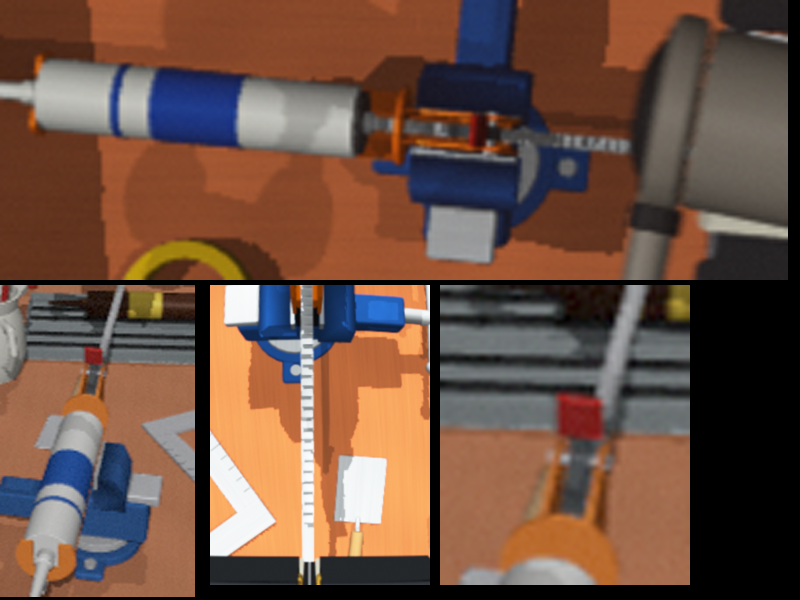

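The cartridge is home: its front is at the plate (40,85), its nozzle is through the slot, and the dark plunger is on its tail at about (362,120). The red tab is back at (479,130), where it was at the start, so the catch is down.

```bash
python3 -c "
from cell import robot
print(robot.hand_in())"
```

```text
the job is handed in; nothing more can be done
None
```

The gun is loaded and the job was handed in at about 26 s of the 72 s. In the last pictures the white cartridge sits against the front plate with its nozzle through the slot, the plunger is on its tail and the catch is back down; the judge's result was not shown.

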